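# Set a flat bar to its cut line in the sawing block and clamp it

## Task

Set the flat steel bar up for sawing. Only pushing it, never lifting it off the sawing block, slide it flat against the fence at the back and along until the black cut line on it is level with the block's right-hand end, so that the 40 mm to be sawn off stick out over that edge. Then press the raised clamp lever down so that its rubber pad holds the bar there, and leave the pen, bearing and tape measure round it alone.

Things in the scene. Friction and masses are not known exactly. Their poses are not given: they have to be found in the camera images.
- saw_block: Sawing block fixed to the bench, turned up to 0.3 rad. Origin under it, on the bench; x to the fence at the back, y left along it. Grey foot x -27 to 85, y -80 to 80, 10 mm high. Steel bed: top 40 mm up, y -65 to 65, x -19 to the fence's face at x 25; the fence rises 12 mm above the bed, 12 mm thick, full length. Clamp hinge behind it, 73 mm high. Front and both ends of the bed are open.
- block_edge (a point): Middle of the block's right-hand (saw) end, on the bed's top edge: x 0, y -65, z 40 mm of the block, with the block's axes. A bar flat against the fence has its centre line at x 0 here.
- flat_bar: Bright steel bar 50 (x) x 190 (y, along it, to the left) x 5 mm, 0.3 to 0.48 kg, loose and a little askew on the bed, up to 17 mm off the fence, cut line 20 to 50 mm short of the saw end. Origin: centre of its underside. Against the fence its front edge stands 6 mm out in front of the bed; its left end stands 20 mm or more past the bed's end: fingertips can push both, reaching lower than the bar.
- cut_line (a point): Middle of the 2.5 mm wide black cut line across the bar, 40 mm from the bar's right end (at the height of the underside).
- tail (a point): Middle of the bar's left end (at the height of the underside).
- clamp_angle (a joint): Clamp lever's angle, rad: 0 when its pad lies on the bar, positive when raised (starts at 0.75 to 1.0). Swings in the block's x-z plane about its pivot, towards the robot and down as it shuts. Stays where it is left (hinge friction 0.25 N m); 1 to 4 N at the grip move it, and pressed on the bar with 5 to 10 N it stays tight.
- lever_grip (a point): Top of the middle of the lever's black handle: 118 mm from the pivot along the lever, 10.5 mm above its centre line. The handle is round, 21 mm thick, from 78 to 143 mm from the pivot; shut, it is level, its top 70 mm above the bench.
- marker: Blue marker pen, 136 x 19 mm, lying on the bench to the right of the block. Leave alone.
- bearing: Ball bearing, 52 mm across, 15 mm high, lying flat in front of the block towards the robot. Leave alone.
- tape_measure: Yellow tape measure, 60 x 70 x 36 mm, standing to the left of the block. Leave alone.
- clamp_lever: The clamp lever: flat steel arm with a black handle; its origin is on the hinge axis (54 mm behind the bar's seated centre line, 60 mm above the bench, 28 mm in from the saw end), -x runs along it to the handle. Under it, 50 mm from the pivot, hangs a round rubber pad 17 mm across, which presses on the bar when the lever is shut.

How it is judged:
On the way:
1. the bar lies flat against the fence with its cut line at the block's end, while the clamp is still raised (y of cut_line in the frame of block_edge between -0.004 and 0.004 m and x of each of cut_line, tail in the frame of block_edge above -0.003 m and value of joint clamp_angle above 0.3 rad), for 0.2 s.
At the end, for the whole second after the job is handed in: The bar lies flat on the bed, within 3 mm of the fence at the cut line and at its left end, its cut line within 4 mm of the block's right-hand end, and the clamp lever is shut (under 0.05 rad) with its pad pressing on the bar (y of cut_line in the frame of block_edge between -0.004 and 0.004 m and x of each of cut_line, tail in the frame of block_edge above -0.003 m and z of cut_line in the frame of block_edge between -0.003 and 0.003 m and angle between flat_bar's own z axis and vertical below 0.05 rad and value of joint clamp_angle below 0.05 rad and contact force between clamp_lever and flat_bar above 1.5 N and linear speed of flat_bar below 0.01 m/s); the robot touches nothing.
It fails at once if the bar is lifted or tipped off the bed (z of flat_bar in the frame of block_edge above 0.008 m or angle between flat_bar's own z axis and vertical above 0.15 rad).
It fails at once if the pen, bearing or tape measure is disturbed (distance of any of marker, bearing, tape_measure from where it was at the start of the episode above 0.02 m).
It also fails if it takes over 64 s, if anything falls off the work surface, if the arm or the gripper's body presses on something with over 40 N, if the wrist force passes 120 N, or if a joint passes its speed limit or range.

## Robot

A 6-joint arm with a two-finger parallel gripper is mounted at the origin on a cart in front of the work surface, level with it; the furniture and walls round the work are solid. World frame = base frame: x ahead of the robot, y to its left, z up, the work surface at z = 0. Lengths are in m, angles in rad, forces in N, time in s.
With the tool pointing down it reaches from about 0.425 to 0.95 m from the base axis. Payload 3.5 kg.
Tool frame: the origin (TCP) lies on the centre line of the jaws, within the pads' length; the fingertips stand 11 mm ahead of it and the grasp point (between the pads) lies 8 mm behind it; z points along the fingers, y is the line along which they close (so a half turn about z gives the same grasp; the last joint's range is limited). The gripper opens to 85 mm and grips with 20 to 120 N. Pads are 22 mm wide; open, the fingers measure 114 mm over their backs; the gripper's body (76 mm by 85 mm) begins 54 mm behind the grasp point. The pads swing forward as they close: fully open they stand 13 mm farther back than shut.
Start: joints at [-1.405, 0.286, 1.577, -0, 1.279, -0.15], TCP at [0.21, -0.642, 0.242] pointing down, gripper open.
Joint ranges: [-2.77, 2.77], [-0.9, 2.22], [0.21, 2.48], [-1.53, 4.67], [0.24, 2.81], [-2.84, 2.84]. Speed limits (rad/s): [2.79, 2.79, 3.14, 3.14, 3.14, 3.14].

## Interface

Orientations are given as a unit quaternion [x, y, z, w].
In Python, from plant import ctrl gives the robot as it stands.
- The arm moves only by the tool step_arm, never from a script. Its argument "motion" is a list of rows, each an object with "offset": the shift along the tool's x, y, z in m, a list of three; "twist": the turn about the tool's z in degrees. A call has 1 to 12 rows; each row is the pose to reach, as a shift and turn from the pose commanded when the call began, along the tool's axes at that moment; what a row does not reach only later rows make up. A row lasts 1/10 s, in which the tool goes at most 50 mm and 8.59 degrees, less where a joint would pass 70% of its speed; a pose out of reach is approached as far as the arm can. A call with a gripper value outside its range is refused whole. "gripper" is the finger opening in m, from 0 to 0.0854, set as the call begins (left out, the last holds). The fingers move at their own pace and stop on an object; "grip_force" is the grip in N (left out, the last holds). Time passes only in rows, so rows that repeat a pose let the fingers close. It gives the time, the measured TCP pose, the force, the opening and the grip force at its end, in the units of the state.
- ctrl.get_state(): the state, without advancing time (a new reading comes with each control period).
- ctrl.read_camera(name): name is "scene" or "top" or "wrist"; returns the picture (400x640x3 uint8, blue, green, red); there is no depth.
- ctrl.calibration(name): a dict with "fx", "fy", "cx", "cy" (pixels), "k1" (the pictures are not rectified: a ray, as slopes to the right and down, at radius r is drawn at 1 + k1 r^2 times it, then the intrinsics apply), "cam_to_world" (4x4, takes a point from camera to world coordinates). Camera axes: x right, y up, looking along -z (the intrinsics and any distortion apply to the point x, -y, -z); pixel columns grow to the right and rows downward; lengths in m; the calibration is good to about 2 mm. A picture is of the moment at which its call begins: read the wrist's pose just before it. calibration takes no time and is no camera call; for the wrist camera it gives the pose at the moment of the call.
- ctrl.sign_off(): hands the job in; it is judged then, once.
The state is a dict: "time": time; "qpos": joint angles; "dq": joint speeds; "joint_efforts": joint torques, N m; "eef_pos": TCP position; "tcp_rot": TCP orientation; "contact_force": force on the tool from outside, world axes, zero at the start; "wrist_torque": the same for the moment, N m; "opening": opening from 0.0 (shut) to 1.0 (fully open); "finger_force": force on a finger pad.
Only numpy, scipy, OpenCV 4.12 (cv2) and the standard library are available. Lean on these libraries where they do the work, as an engineer would, in place of code of your own. Each camera call takes 0.05 s, during which the arm holds its last target. There are 200 camera calls.

## Working session

There is one attempt and no reset: what is moved stays moved. The work goes in short steps, Python scripts to look and compute and a tool call to move; the robot and the scene stay as the last step left them, time stands still between calls to the robot, and variables do not carry over. Pictures are saved under pics/ and viewed, at most 10 in all, crops included, and the job is handed in when it is done.

Besides the shell and the picture viewer there is one more tool, called after "Request:" by a JSON object that holds its "method" and its "body". step_arm: Moves the arm, as the interface text tells. Its arguments: {"type":"object","properties":{"motion":{"type":"array"},"gripper":{"type":"number"},"grip_force":{"type":"number"}},"required":["motion"]}

```bash
mkdir -p pics
cat > h.py <<'E'
import numpy as np, cv2
from plant import ctrl
def und(c,p):
    K=np.array([[c['fx'],0,c['cx']],[0,c['fy'],c['cy']],[0,0,1]])
    return cv2.undistortPoints(np.array(p,float).reshape(-1,1,2),K,np.array([c['k1'],0,0,0])).reshape(-1,2)
def ray(c,p):
    u=und(c,p); T=np.array(c['cam_to_world'])
    d=np.c_[u[:,0],-u[:,1],-np.ones(len(u))]@T[:3,:3].T
    return T[:3,3],d
def onz(c,p,z):
    o,d=ray(c,p); return o+d*((z-o[2])/d[:,2])[:,None]
def tri(c1,p1,c2,p2):
    o1,d1=ray(c1,[p1]);o2,d2=ray(c2,[p2]);d1=d1[0]/np.linalg.norm(d1);d2=d2[0]/np.linalg.norm(d2)
    s=np.linalg.lstsq(np.c_[d1,-d2],o2-o1,rcond=None)[0]
    a=o1+s[0]*d1;b=o2+s[1]*d2; return (a+b)/2,np.linalg.norm(a-b)
def proj(c,P):
    T=np.linalg.inv(np.array(c['cam_to_world']));q=np.atleast_2d(P)@T[:3,:3].T+T[:3,3]
    x=q[:,0]/-q[:,2];y=-q[:,1]/-q[:,2];s=1+c['k1']*(x*x+y*y)
    return np.c_[c['fx']*x*s+c['cx'],c['fy']*y*s+c['cy']]
E
python3 - <<'E'
from h import *
for n in ('scene','top'):
    c=ctrl.calibration(n);im=ctrl.read_camera(n);cv2.imwrite(f'pics/{n}0.png',im)
    print(n,c['fx'],c['k1'],np.round(c['cam_to_world'],3).tolist())
print(ctrl.get_state())
E
```

```text
scene 406.00086850958684 -0.08232197387890708 [[-0.496, 0.495, -0.713, -0.172], [-0.868, -0.269, 0.417, 0.581], [0.014, 0.826, 0.563, 0.646], [0.0, 0.0, 0.0, 1.0]]
top 434.83542839909836 0.019916722870727478 [[-0.007, 0.998, -0.061, 0.492], [-1.0, -0.008, -0.019, 0.13], [-0.019, 0.06, 0.998, 0.933], [0.0, 0.0, 0.0, 1.0]]
{'time': 0.1, 'qpos': array([-1.40501443e+00,  2.87084472e-01,  1.57805492e+00,  1.56993033e-05,
        1.27858295e+00, -1.49974311e-01]), 'dq': array([ 0.00113797, -0.00229884, -0.00418522, -0.00098667,  0.00177437,
        0.00105787]), 'joint_efforts': array([ 1.08642420e-03, -4.07297373e+01, -2.93699062e+01, -1.14221050e-04,
        3.39471422e-03, -1.39784837e-05]), 'eef_pos': array([ 0.20956336, -0.64103931,  0.24106737]), 'tcp_rot': array([ 9.87562914e-01,  1.57220727e-01, -9.01957547e-07, -1.06486822e-03]), 'contact_force': array([ 0.31622966,  0.58665434, -0.41003459]), 'wrist_torque': array([ 0.04709066, -0.00651707,  0.01216541]), 'finger_force': 0.0, 'opening': 0.9959328885413309}
```

View pics/scene0.png

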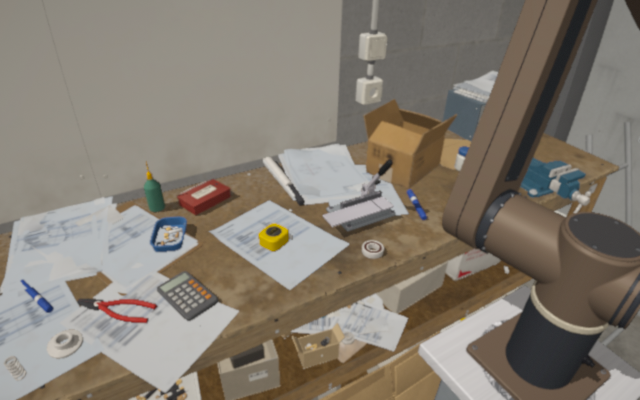

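View pics/top0.png

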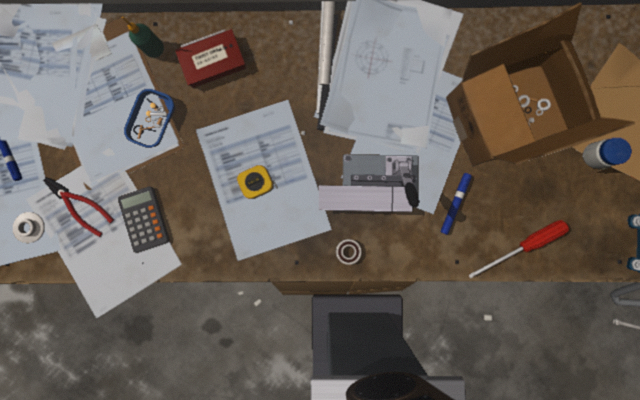

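The scene view shows the block at about (360,212) with the lever raised towards (385,165), the bearing at (372,248), the pen at (417,205) and the tape at (273,236). In the top view the bar runs (318,198) to (418,198), the handle is at (411,193), the bearing at (349,251) and the pen at (457,203).

Run:
```python
from h import *
a=cv2.imread('pics/top0.png')[140:220,305:440];b=cv2.imread('pics/scene0.png')[145:250,310:440]
a=cv2.resize(a,(800,int(80*800/135)),interpolation=cv2.INTER_CUBIC)
cv2.imwrite('pics/c0.png',a)
c=ctrl.calibration('top')
print(onz(c,[[319,186],[319,210],[418,212],[343,155],[419,155]],.045))
print(onz(c,[[411,193]],.13),onz(c,[[349,251],[457,203],[254,181]],.0))
w=ctrl.calibration('wrist');print(w['fx'],np.round(w['cam_to_world'],3).tolist())
```

```text
[[ 0.55102692  0.13841549  0.045     ]
 [ 0.50198083  0.13878095  0.045     ]
 [ 0.49654588 -0.06190401  0.045     ]
 [ 0.61438278  0.08868682  0.045     ]
 [ 0.61282611 -0.06637741  0.045     ]]
[[ 0.53106929 -0.03153189  0.13      ]] [[ 0.41497079  0.0761046   0.        ]
 [ 0.51536571 -0.15440787  0.        ]
 [ 0.56597877  0.27896633  0.        ]]
334.424961122017 [[0.311, 0.9, 0.306, 0.288], [-0.95, 0.296, 0.098, -0.615], [-0.003, -0.322, 0.947, 0.373], [0.0, 0.0, 0.0, 1.0]]
```

View pics/c0.png

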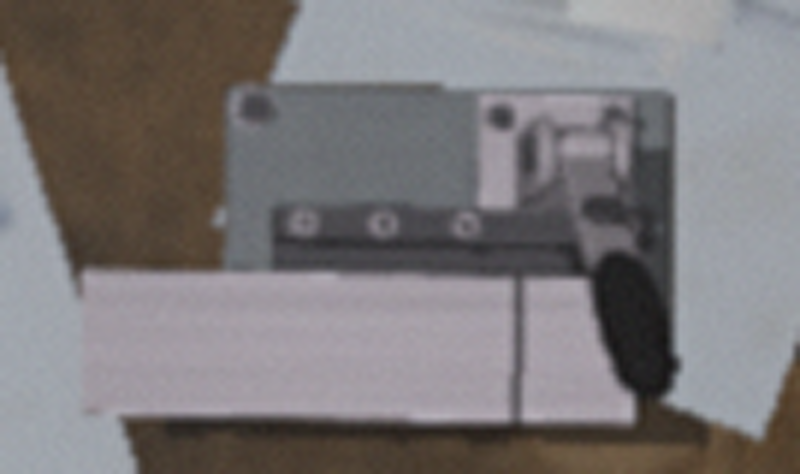

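The zoomed view shows the bar with its cut line at crop x≈519, the fence at y≈225 and the raised handle hanging over the saw end; the block is nearly square to the robot. I'll bring the wrist camera over it.

Request:
{"method": "step_arm", "body": {"motion": [{"offset": [0.23,-0.25,-0.06],"twist": 9},{"offset": [0.23,-0.25,-0.06],"twist": 9},{"offset": [0.23,-0.25,-0.06],"twist": 9},{"offset": [0.23,-0.25,-0.06],"twist": 9},{"offset": [0.23,-0.25,-0.06],"twist": 9},{"offset": [0.23,-0.25,-0.06],"twist": 9},{"offset": [0.46,-0.53,-0.06],"twist": 18},{"offset": [0.46,-0.53,-0.06],"twist": 18},{"offset": [0.46,-0.53,-0.06],"twist": 18},{"offset": [0.46,-0.53,-0.06],"twist": 18},{"offset": [0.46,-0.53,-0.06],"twist": 18},{"offset": [0.46,-0.53,-0.06],"twist": 18}], "gripper": 0.0}}

```text
time: 1.3
eef_pos: [0.4419, -0.0948, 0.3]
tcp_rot: [1.0, 0.001, 0.0, 0.0]
contact_force: [1.4, -0.2, -0.4]
opening: -0.001
finger_force: 0.0
```

Request:
{"method": "step_arm", "body": {"motion": [{"offset": [0,0,0],"twist": 0},{"offset": [0,0,0],"twist": 0},{"offset": [0,0,0],"twist": 0}]}}

```text
time: 1.6
eef_pos: [0.4415, -0.0975, 0.2998]
tcp_rot: [1.0, 0.0, -0.0, 0.0]
contact_force: [0.4, 0.8, -0.5]
opening: 0.002
finger_force: 0.0
```

Run:
```python
from h import *
import pickle
s=ctrl.get_state();c=ctrl.calibration('wrist');im=ctrl.read_camera('wrist');cv2.imwrite('pics/w1.png',im);pickle.dump(c,open('w1.pkl','wb'))
print(s['time'],s['eef_pos'],s['tcp_rot'],s['opening'],np.round(c['cam_to_world'],3).tolist(),c['k1'])
```

```text
1.6 [ 0.44153944 -0.0975112   0.29984127] [ 9.99999815e-01  4.55216424e-04 -3.98366990e-04  5.82288712e-05] 0.0022647597197908618 [[0.002, 0.946, 0.323, 0.524], [-1.0, 0.002, 0.001, -0.097], [-0.0, -0.323, 0.946, 0.432], [0.0, 0.0, 0.0, 1.0]] -0.06552818532139672
```

View pics/w1.png

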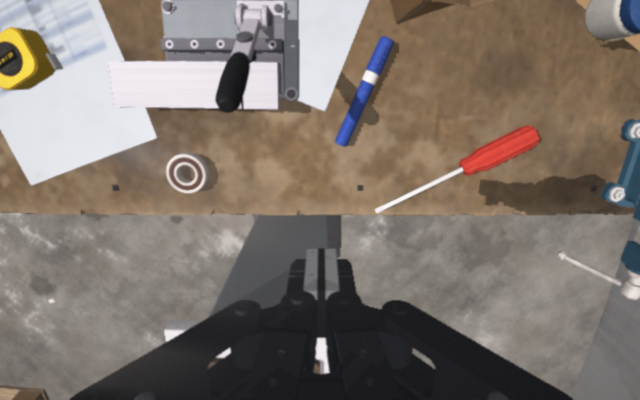

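The wrist view shows the bar at (108–279, 60–109), the raised handle at (234,82), the bearing at (187,173), the pen at (365,90) and the tape at (20,58). I'll centre the camera over the block for two precise views.

Request:
{"method": "step_arm", "body": {"motion": [{"offset": [0.03,-0.04,0]},{"offset": [0.06,-0.08,0.0]},{"offset": [0.08,-0.12,0.01]},{"offset": [0.1,-0.14,0.02]},{"offset": [0.1,-0.14,0.02]},{"offset": [0.1,-0.14,0.02]},{"offset": [0.1,-0.14,0.02]}]}}

```text
invalid input at $.motion[0]: expected keys offset, twist
```

```bash
cat > snap.py <<'E'
from h import *
import pickle,sys
n=sys.argv[1]
s=ctrl.get_state();c=ctrl.calibration('wrist');im=ctrl.read_camera('wrist');cv2.imwrite(f'pics/{n}.png',im);pickle.dump(c,open(n+'.pkl','wb'))
print(s['time'],s['eef_pos'],s['tcp_rot'],s['opening'],s['contact_force'])
E
python3 snap.py w2
```

```text
1.65 [ 0.44147132 -0.0979686   0.2999014 ] [ 9.99999929e-01 -1.20993071e-04 -3.54216338e-04  3.29620473e-05] -0.002873945759679511 [ 0.94551069  0.58399404 -1.09721168]
```

View pics/w2.png

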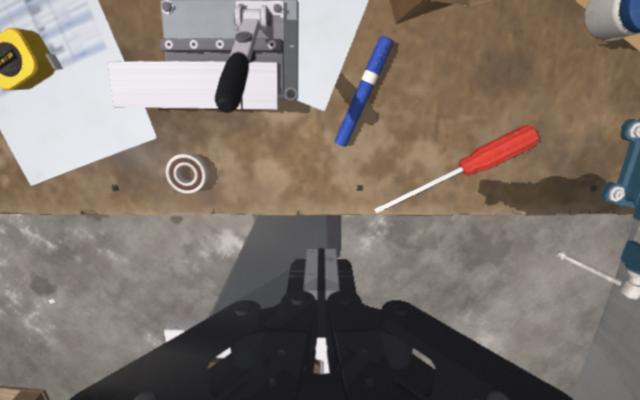

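The move was refused because the rows lacked "twist", so this is the same view as before.

Request:
{"method": "step_arm", "body": {"motion": [{"offset": [0.03,-0.04,0],"twist": 0},{"offset": [0.06,-0.08,0.0],"twist": 0},{"offset": [0.08,-0.12,0.01],"twist": 0},{"offset": [0.1,-0.14,0.02],"twist": 0},{"offset": [0.1,-0.14,0.02],"twist": 0},{"offset": [0.1,-0.14,0.02],"twist": 0},{"offset": [0.1,-0.14,0.02],"twist": 0}]}}

```text
time: 2.4
eef_pos: [0.5415, 0.0417, 0.2805]
tcp_rot: [1.0, -0.0, 0.0, 0.0]
contact_force: [0.6, -0.1, -0.3]
opening: 0.005
finger_force: 0.0
```

```bash
python3 snap.py w2
```

```text
2.4 [0.5415028  0.04167763 0.28054922] [ 9.99999925e-01 -3.32475175e-04  9.51054718e-05  1.76203798e-04] 0.004784291299685008 [ 0.59495095 -0.05724449 -0.30232905]
```

View pics/w2.png

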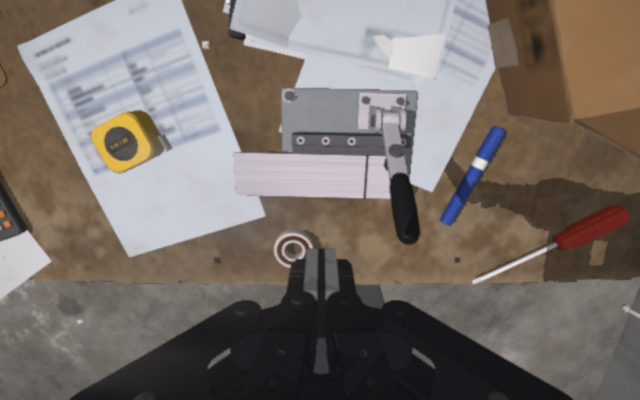

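Request:
{"method": "step_arm", "body": {"motion": [{"offset": [0.0,0.04,0],"twist": 0},{"offset": [-0.03,0.07,0.0],"twist": 0},{"offset": [-0.04,0.08,0.0],"twist": 0},{"offset": [-0.04,0.08,0.0],"twist": 0},{"offset": [-0.04,0.08,0.0],"twist": 0},{"offset": [-0.04,0.08,0.0],"twist": 0}]}}

```text
time: 3.05
eef_pos: [0.5022, -0.0364, 0.2806]
tcp_rot: [1.0, 0.001, 0.001, -0.0]
contact_force: [-0.5, 0.2, 0.5]
opening: 0.001
finger_force: 0.0
```

```bash
python3 snap.py w3
```

```text
3.05 [ 0.50219518 -0.03641533  0.28062618] [ 9.99999357e-01  1.00529718e-03  5.19639378e-04 -7.84044969e-05] 0.0009016858034191751 [-0.46469915  0.2003637   0.51283949]
```

View pics/w3.png

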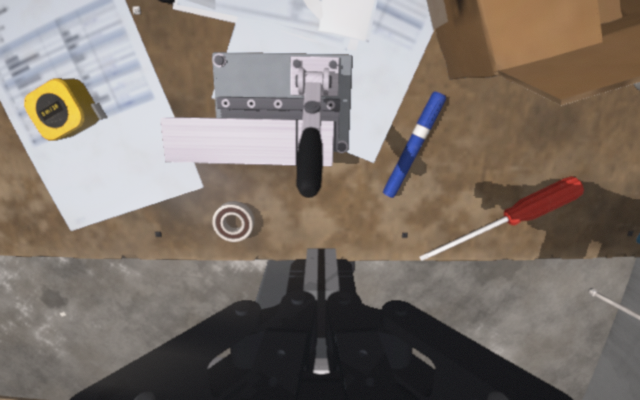

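Both views show the block clearly: in w2 the bar is at (235–390, 153–198), the cut line at x≈365, screws at y≈140 and foot back corners at (282,88) and (417,90). In w3 the bar is at (163–333, 118–165), and the cut line is partly behind the lever at x≈297. I'll enlarge w2 to set up edge fits.

Run:
```python
import cv2
a=cv2.imread('pics/w2.png')[80:230,225:425]
cv2.imwrite('pics/c2.png',cv2.resize(a,(800,600),interpolation=cv2.INTER_CUBIC))
```

```text
(no output)
```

View pics/c2.png

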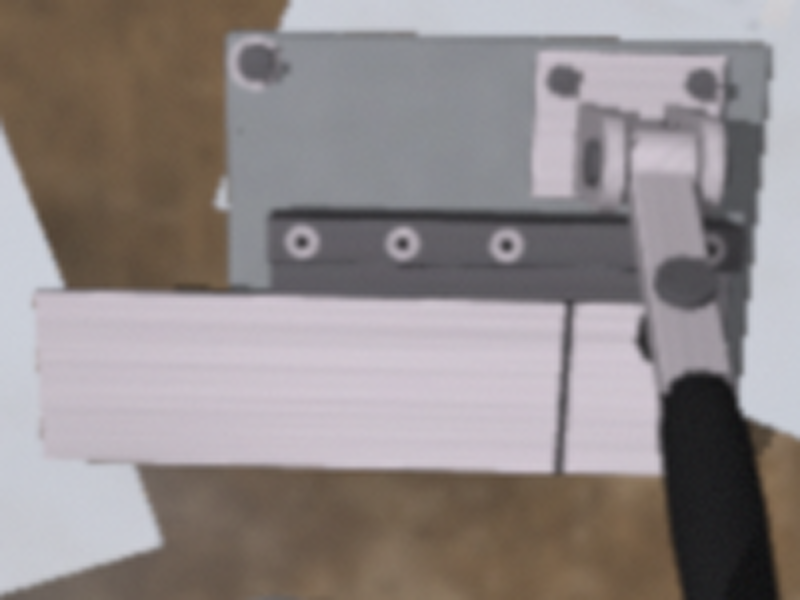

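The crop shows the fence strip with screws at crop (302,242), (403,243), (507,245) and (713,248). The third lies mid-fence, so it marks block y=0. The bar's left end is at crop x≈40, its cut line runs (568,302)–(560,472), and a gap to the fence is visible at y 265–295.

```bash
cat > meas.py <<'E'
from h import *
import pickle
def screws(n,win):
    g=cv2.cvtColor(cv2.imread(f'pics/{n}.png'),cv2.COLOR_BGR2GRAY).astype(float);o=[]
    for x,y in win:
        p=g[y-6:y+7,x-6:x+7]; b=np.median(p); m=np.clip(p-b-15,0,None)
        # ring only
        yy,xx=np.mgrid[-6:7,-6:7]; m=m*(xx**2+yy**2<30)
        o.append([x+(m*xx).sum()/m.sum(),y+(m*yy).sum()/m.sum()])
    return np.array(o)
def edge(n,p,q,half=5,mode='grad',k=25):
    "line p-q in px; returns subpixel points: strongest gradient or darkest across it"
    g=cv2.GaussianBlur(cv2.cvtColor(cv2.imread(f'pics/{n}.png'),cv2.COLOR_BGR2GRAY),(0,0),.7).astype(np.float32)
    p,q=np.array(p,float),np.array(q,float);d=(q-p)/np.linalg.norm(q-p);nn=np.array([-d[1],d[0]])
    t=np.arange(-half,half+.01,.25);out=[]
    for s in np.linspace(.04,.96,k):
        P=p+s*(q-p)+t[:,None]*nn
        v=cv2.remap(g,P[:,0].astype(np.float32)[:,None],P[:,1].astype(np.float32)[:,None],cv2.INTER_CUBIC)[:,0]
        w=np.abs(np.gradient(v)) if mode=='grad' else np.clip(np.median(v)-v,0,None)
        i=int(w.argmax());sl=slice(max(0,i-5),i+6);out.append(P[sl].T@w[sl]/w[sl].sum())
    return np.array(out)
def line(P):
    P=P[:,:2];
    for _ in range(4):
        c=P.mean(0);u,s,v=np.linalg.svd(P-c);r=np.abs((P-c)@v[1]);k=r<=max(2*np.median(r),3e-4)
        if k.all():break
        P=P[k]
    d=v[0];return c,d,r.max(),len(P)
E
python3 - <<'E'
from meas import *
W={n:pickle.load(open(n+'.pkl','rb')) for n in('w2','w3')}
s2=screws('w2',[(300,140),(326,141),(352,141)]);s3=screws('w3',[(225,103),(251,103),(277,104)])
print(s2,s3)
S=[]
for a,b in zip(s2,s3):
    P,e=tri(W['w2'],a,W['w3'],b);S.append(P);print('screw',P.round(4),e.round(4))
for n,s in(('w2',s2),('w3',s3)):
    P=onz(W[n],s,.052);d=P[0]-P[2];print(n,P.round(4).tolist(),'yaw',np.arctan2(-d[0],d[1]))
E4={'w2':{'front':[(238,195.5),(388,198)],'back':[(238,153),(382,155.5)],'left':[(234.5,155),(236,193)],'cut':[(367,157),(365,196)]},
    'w3':{'front':[(166,162),(295,164)],'back':[(166,118.5),(296,121)],'left':[(163.5,121),(164.5,160)]}}
for n in E4:
    for k,(p,q) in E4[n].items():
        e=edge(n,p,q,mode='dark' if k=='cut' else 'grad')
        c,d,r,m=line(onz(W[n],e,.045));ax=np.arctan2(-d[0],d[1]);print(n,k,c.round(4),'dir(yaw of y axis)',ax.round(4),r.round(4),m)
E
```

```text
[[300.14108911 139.83019802]
 [325.27080256 140.26341704]
 [351.21425012 140.87593423]] [[225.05020728 102.64302165]
 [250.66312659 102.99957519]
 [277.54089471 103.33619521]]
screw [0.5668 0.0644 0.0539] 0.0002
screw [0.5663 0.0375 0.0539] 0.0002
screw [0.5657 0.0095 0.0535] 0.0
w2 [[0.5666, 0.0645, 0.052], [0.5661, 0.0374, 0.052], [0.5655, 0.0094, 0.052]] yaw -0.020009486569477312
w3 [[0.5666, 0.065, 0.052], [0.5661, 0.0379, 0.052], [0.5657, 0.0097, 0.052]] yaw -0.01765240155155675
w2 front [0.4996 0.0437] dir(yaw of y axis) 3.1181 0.0002 16
w2 back [0.5498 0.0536] dir(yaw of y axis) -0.0251 0.0003 19
w2 left [0.5266 0.1415] dir(yaw of y axis) 1.5384 0.001 24
w2 cut [ 0.5237 -0.0088] dir(yaw of y axis) 1.5468 0.0001 25
w3 front [0.5    0.0647] dir(yaw of y axis) 3.1149 0.0004 23
w3 back [0.5499 0.0597] dir(yaw of y axis) -0.0256 0.0003 23
w3 left [0.5272 0.142 ] dir(yaw of y axis) 1.5741 0.0004 12
```

```bash
cat >> meas.py <<'E'
PSI=-.0188;O=np.array([.5346,.0101])
R=np.array([[np.cos(PSI),-np.sin(PSI)],[np.sin(PSI),np.cos(PSI)]])
def blk(P): return (np.atleast_2d(P)[:,:2]-O)@R
E
python3 - <<'E'
from meas import *
W={n:pickle.load(open(n+'.pkl','rb')) for n in('w2','w3')}
for nm,n,p,q,z in(('fenceL','w2',(292.5,134),(292.5,146),.052),('fenceR','w2',(411.5,137),(411,147),.052),('footL','w2',(282,105),(282.5,148),.01),('footback','w2',(285,88.5),(350,89.5),.01),('footR','w3',(352.5,70),(350,140),.01),('footL3','w3',(214.5,65),(215.5,112),.01)):
    c,d,r,m=line(onz(W[n],edge(n,p,q,3),z));print(nm,blk(c).round(4),r.round(4),m)
cs=[]
for n,(x0,x1,y0,y1) in(('w2',(385,425,172,250)),('w3',(290,330,125,202))):
    g=cv2.cvtColor(cv2.imread(f'pics/{n}.png'),cv2.COLOR_BGR2GRAY)[y0:y1,x0:x1]
    k,l,st,ce=cv2.connectedComponentsWithStats((g<50).astype(np.uint8));i=1+st[1:,4].argmax();cs.append(ce[i]+[x0,y0]);print(n,cs[-1],st[i])
P,e=tri(W['w2'],cs[0],W['w3'],cs[1]);b=blk(P)[0];print('handle mid',b,P[2],e,'theta',np.arctan2(P[2]-.06,.054-b[0]),np.hypot(P[2]-.06,.054-b[0]))
print('cut',blk([.5237,-.0088]),'left',blk([.5269,.1418]),'tcp',blk(ctrl.get_state()['eef_pos']))
E
```

```text
fenceL [[0.0315 0.0647]] 0.0001 16
fenceR [[ 0.0317 -0.0673]] 0.0001 22
footL [[0.0401 0.0797]] 0.0002 17
footback [[0.0851 0.031 ]] 0.0003 13
footR [[ 0.0296 -0.0795]] 0.0003 17
footL3 [[0.0506 0.0796]] 0.0002 13
w2 [404.2047138  209.15690236] [   6    2   29   70 1485]
w3 [309.19159201 163.05306685] [   7    3   25   69 1451]
handle mid [-0.00841135 -0.03698693] 0.15501384886120914 0.0004661811410497579 theta 0.9896096650963829 0.11367852839802833
cut [[-0.01054277 -0.01910157]] left [[-0.01017445  0.13153198]] tcp [[-0.03150034 -0.04696756]]
```

Every check agrees: the foot is at ±80 mm, its back at 85 mm, and the handle is 114 mm out at 0.99 rad. In block axes the cut line is at (-10.5, -19) mm, so the bar needs 10.5 mm to the fence and 46 mm to the right. I'll go in front of the bar's middle first.

Request:
{"method": "step_arm", "body": {"motion": [{"offset": [-0.015,-0.04,0.0],"twist": 1.1},{"offset": [-0.027,-0.08,0.02],"twist": 1.1},{"offset": [-0.027,-0.085,0.06],"twist": 1.1},{"offset": [-0.027,-0.085,0.1],"twist": 1.1},{"offset": [-0.027,-0.085,0.14],"twist": 1.1},{"offset": [-0.027,-0.085,0.18],"twist": 1.1},{"offset": [-0.027,-0.085,0.21],"twist": 1.1},{"offset": [-0.027,-0.085,0.225],"twist": 1.1},{"offset": [-0.027,-0.085,0.235],"twist": 1.1},{"offset": [-0.027,-0.085,0.236],"twist": 1.1},{"offset": [-0.027,-0.085,0.236],"twist": 1.1},{"offset": [-0.027,-0.085,0.236],"twist": 1.1}], "gripper": 0.0}}

```text
time: 4.3
eef_pos: [0.4758, 0.0482, 0.0455]
tcp_rot: [1.0, -0.009, 0.001, 0.0]
contact_force: [-0.1, 0.1, 0.4]
opening: -0.001
finger_force: 0.0
```

```bash
cat > st.py <<'E'
from meas import *
s=ctrl.get_state();q=s['tcp_rot'];print(s['time'],'blk',blk(s['eef_pos']).round(4),s['eef_pos'].round(4),'yaw',2*np.arctan2(q[1],q[0]),s['contact_force'].round(1))
E
python3 st.py
```

```text
4.3 blk [[-0.0595  0.037 ]] [0.4758 0.0482 0.0455] yaw -0.017248777798972045 [-0.1  0.1  0.4]
```

Request:
{"method": "step_arm", "body": {"motion": [{"offset": [0.005,0,0],"twist": 0},{"offset": [0.01,0,0],"twist": 0},{"offset": [0.012,0,0],"twist": 0},{"offset": [0.014,0,0],"twist": 0},{"offset": [0.016,0,0],"twist": 0},{"offset": [0.018,0,0],"twist": 0},{"offset": [0.02,0,0],"twist": 0},{"offset": [0.0215,0,0],"twist": 0},{"offset": [0.0215,0,0],"twist": 0}]}}

```text
time: 5.2
eef_pos: [0.4959, 0.0479, 0.0439]
tcp_rot: [1.0, -0.009, -0.0, -0.0]
contact_force: [-2.0, 0.3, -0.8]
opening: 0.002
finger_force: 1.0
```

Request:
{"method": "step_arm", "body": {"motion": [{"offset": [0.001,0,0],"twist": 0},{"offset": [0.002,0,0],"twist": 0},{"offset": [0.0025,0,0],"twist": 0},{"offset": [0.0025,0,0],"twist": 0}]}}

```text
time: 5.6
eef_pos: [0.4986, 0.0476, 0.044]
tcp_rot: [1.0, -0.009, -0.0, 0.0]
contact_force: [-1.3, -0.9, -0.1]
opening: -0.001
finger_force: 0.8
```

Request:
{"method": "step_arm", "body": {"motion": [{"offset": [0.001,0,0],"twist": 0},{"offset": [0.002,0,0],"twist": 0},{"offset": [0.002,0,0],"twist": 0}]}}

```text
time: 5.9
eef_pos: [0.499, 0.0476, 0.0439]
tcp_rot: [1.0, -0.009, -0.003, 0.0]
contact_force: [-6.6, -0.9, 2.5]
opening: 0.005
finger_force: 3.4
```

Request:
{"method": "step_arm", "body": {"motion": [{"offset": [0.001,0,0],"twist": 0},{"offset": [0.002,0,0],"twist": 0},{"offset": [0.002,0,0],"twist": 0}]}}

```text
time: 6.2
eef_pos: [0.4992, 0.0476, 0.0438]
tcp_rot: [1.0, -0.008, -0.005, 0.0]
contact_force: [-11.8, -1.0, 8.1]
opening: -0.003
finger_force: 6.0
```

Request:
{"method": "step_arm", "body": {"motion": [{"offset": [-0.01,0,0],"twist": 0},{"offset": [-0.025,0,0],"twist": 0},{"offset": [-0.03,-0.04,0],"twist": 0},{"offset": [-0.03,-0.08,0],"twist": 0},{"offset": [-0.03,-0.125,0],"twist": 0},{"offset": [-0.02,-0.128,0],"twist": 0},{"offset": [0.01,-0.128,0],"twist": 0},{"offset": [0.035,-0.128,0],"twist": 0},{"offset": [0.035,-0.128,0],"twist": 0},{"offset": [0.035,-0.128,0],"twist": 0}]}}

```text
time: 7.2
eef_pos: [0.5408, 0.1745, 0.0445]
tcp_rot: [1.0, -0.009, 0.001, -0.0]
contact_force: [-0.5, 0.8, -0.0]
opening: 0.002
finger_force: 0.0
```

```bash
python3 st.py
```

```text
7.2 blk [[0.0031 0.1644]] [0.5408 0.1745 0.0445] yaw -0.01837960702783242 [-0.5  0.8 -0. ]
```

Request:
{"method": "step_arm", "body": {"motion": [{"offset": [0,0.01,0],"twist": 0},{"offset": [0,0.015,0],"twist": 0},{"offset": [0,0.02,0],"twist": 0},{"offset": [0,0.025,0],"twist": 0},{"offset": [0,0.03,0],"twist": 0},{"offset": [0,0.035,0],"twist": 0},{"offset": [0,0.04,0],"twist": 0},{"offset": [0,0.045,0],"twist": 0},{"offset": [0,0.05,0],"twist": 0},{"offset": [0,0.053,0],"twist": 0},{"offset": [0,0.055,0],"twist": 0},{"offset": [0,0.055,0],"twist": 0}]}}

```text
time: 8.4
eef_pos: [0.538, 0.1201, 0.044]
tcp_rot: [1.0, -0.009, -0.001, -0.0]
contact_force: [-2.7, 4.9, 0.7]
opening: 0.0
finger_force: 2.2
```

```bash
python3 st.py
cat > bar.py <<'E'
from meas import *
import sys
n=sys.argv[1];c=ctrl.calibration('top');cv2.imwrite(f'pics/{n}.png',ctrl.read_camera('top'))
# predict top-camera pixels of block points for reference
def px(x,y,z): return proj(c,[[*(O+R@[x,y]),z]])[0]
im=cv2.imread(f'pics/{n}.png')
# left end and cut line search with predicted lines
for k,(x0,x1,y) in {'left':(-.018,.015,float(sys.argv[2])),'cut':(-.02,.005,float(sys.argv[2])-.15)}.items():
    e=edge(n,px(x0,y,.045),px(x1,y,.045),5,'dark' if k=='cut' else 'grad')
    cc,d,r,m=line(onz(c,e,.045));print(k,blk(cc).round(4),r.round(4),m)
e=edge(n,px(-.025,float(sys.argv[2])-.005,.045),px(-.025,float(sys.argv[2])-.145,.045),4)
P=blk(onz(c,e,.045));print('front fit x at',np.polyfit(P[:,1],P[:,0],1).round(4),P[[0,-1]].round(4).tolist())
e=edge(n,px(.037,.06,.052),px(.037,-.01,.052),4);P=blk(onz(c,e,.052));print('fence back',np.median(P[:,0]))
s=screws(n,[tuple(np.round(px(.031,y,.053)).astype(int)) for y in (.054,.027,0)]);print('screws',blk(onz(c,s,.053)).round(4).tolist())
E
python3 bar.py t1 .090
```

```text
8.4 blk [[0.0014 0.1101]] [0.538  0.1201 0.044 ] yaw -0.018144119536450523 [-2.7  4.9  0.7]
left [[-0.002   0.0887]] 0.0035 17
cut [[-0.0044 -0.054 ]] 0.0005 10
front fit x at [ 0.0248 -0.0299] [[-0.0297, 0.0794], [-0.0326, -0.0493]]
fence back 0.0377475546001025
screws [[nan, nan], [0.0372, 0.0226], [0.0368, -0.0028]]meas.py:9: RuntimeWarning: invalid value encountered in scalar divide
  o.append([x+(m*xx).sum()/m.sum(),y+(m*yy).sum()/m.sum()])
```

Request:
{"method": "step_arm", "body": {"motion": [{"offset": [0,-0.015,0],"twist": 0},{"offset": [0,-0.015,-0.04],"twist": 0},{"offset": [0,-0.015,-0.08],"twist": 0},{"offset": [0,-0.015,-0.12],"twist": 0},{"offset": [0,-0.015,-0.15],"twist": 0},{"offset": [0,-0.015,-0.15],"twist": 0},{"offset": [0,-0.015,-0.15],"twist": 0}]}}

```text
time: 9.15
eef_pos: [0.5399, 0.135, 0.1953]
tcp_rot: [1.0, -0.009, 0.002, 0.0]
contact_force: [-0.1, 0.5, -0.6]
opening: -0.002
finger_force: 0.0
```

```bash
python3 snap.py w4
python3 - <<'E'
import cv2
im=cv2.imread('pics/w4.png');from h import *
from meas import *
c=pickle.load(open('w4.pkl','rb'))
def px(x,y,z): return proj(c,[[*(O+R@[x,y]),z]])[0].round(1)
print('cut',px(-.025,-.065,.045),px(.02,-.065,.045),'left',px(-.025,.085,.045),px(.025,.085,.045),'scr',[px(.031,y,.053) for y in(.054,.027,0)])
cv2.imwrite('pics/c4.png',cv2.resize(im[60:300,250:570],(800,600),interpolation=cv2.INTER_CUBIC))
E
```

```text
9.15 [0.5399418  0.13497786 0.19526487] [ 9.99962387e-01 -8.52511588e-03  1.52091136e-03  4.83989366e-04] -0.0021594674334341267 [-0.14848003  0.46932736 -0.59706738]
cut [525.3 212.6] [534.8 165.4] left [365.2 212.6] [367.8 158.4] scr [array([406.4, 153.5]), array([438.3, 153.8]), array([469.7, 154.1])]
```

View pics/c4.png

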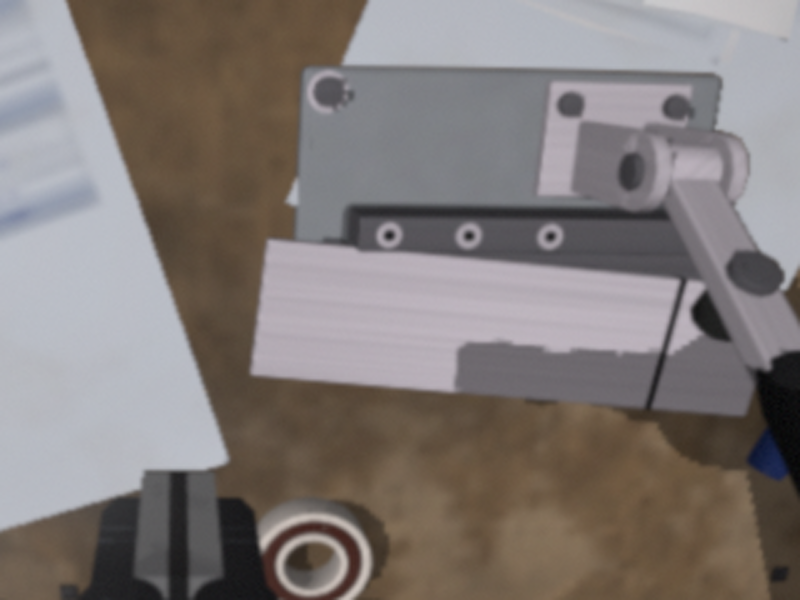

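The crop shows the left end against the fence but the right end swung out by about 4 degrees; the cut line runs (684,280)–(650,405) in the crop and the left end (267,240)–(251,375). I'll measure it before mending.

```bash
cat > m4.py <<'E'
from meas import *
def go(n,E):
    c=pickle.load(open(n+'.pkl','rb'));res={}
    for k,(p,q) in E.items():
        cc,d,r,m=line(onz(c,edge(n,p,q,4,'dark' if k=='cut' else 'grad'),.045))
        b=blk(cc)[0];dd=d@R;dd=dd*np.sign(dd[np.abs(dd).argmax()]);res[k]=(b,dd);print(k,b.round(4),dd.round(3),r.round(4),m)
    def X(a,b2):
        (p,u),(q,v)=res[a],res[b2];t=np.linalg.solve(np.c_[u,-v],q-p);return p+t[0]*u
    A,B=X('cut','front'),X('left','front');d=(B-A)/np.linalg.norm(B-A);nrm=np.array([d[1],-d[0]])
    print('cut-left',np.linalg.norm(B-A),'cut mid',(A+.025*nrm).round(4),'tail',(B+.025*nrm).round(4),'ang',np.arctan2(-d[0],d[1]).round(4))
E
python3 - <<'E'
from m4 import *
go('w4',{'cut':[(523.4,173),(510,222)],'left':[(356.8,157),(350.6,208)],'front':[(352,210),(508,222.5)]})
c=pickle.load(open('w4.pkl','rb'))
s=screws('w4',[(406,154),(437,154),(470,154)]);print(blk(onz(c,s,.0535)).round(4).tolist())
E
```

```text
cut [-0.0101 -0.0529] [ 0.996 -0.086] 0.0001 25
left [0.0033 0.0971] [ 0.996 -0.089] 0.0002 25
front [-0.0279  0.0326] [0.087 0.996] 0.0002 20
cut-left 0.15074026822479178 cut mid [-0.0102 -0.0529] tail [0.0028 0.0972] ang -0.0867
[[0.0311, 0.0554], [0.0311, 0.0283], [0.031, 0.0003]]
```

Request:
{"method": "step_arm", "body": {"motion": [{"offset": [-0.04,0.02,0],"twist": 0},{"offset": [-0.07,0.05,0],"twist": 0},{"offset": [-0.07,0.09,0.02],"twist": 0},{"offset": [-0.07,0.1,0.06],"twist": 0},{"offset": [-0.07,0.1,0.1],"twist": 0},{"offset": [-0.07,0.1,0.13],"twist": 0},{"offset": [-0.07,0.1,0.15],"twist": 0},{"offset": [-0.07,0.1,0.151],"twist": 0},{"offset": [-0.07,0.1,0.151],"twist": 0}]}}

```text
time: 10.1
eef_pos: [0.4663, 0.0364, 0.042]
tcp_rot: [1.0, -0.009, -0.002, -0.0]
contact_force: [-0.4, -0.2, 0.5]
opening: -0.002
finger_force: 0.0
```

```bash
python3 st.py
```

```text
10.1 blk [[-0.0687  0.025 ]] [0.4663 0.0364 0.042 ] yaw -0.01739313968047671 [-0.4 -0.2  0.5]
```

Request:
{"method": "step_arm", "body": {"motion": [{"offset": [0.015,0,0],"twist": 0},{"offset": [0.022,0,0],"twist": 0},{"offset": [0.026,0,0],"twist": 0},{"offset": [0.028,0,0],"twist": 0},{"offset": [0.03,0,0],"twist": 0},{"offset": [0.032,0,0],"twist": 0},{"offset": [0.033,0,0],"twist": 0},{"offset": [0.034,0,0],"twist": 0},{"offset": [0.034,0,0],"twist": 0}]}}

```text
time: 11.0
eef_pos: [0.4969, 0.0359, 0.0422]
tcp_rot: [1.0, -0.008, -0.006, -0.0]
contact_force: [-10.5, -0.3, 7.6]
opening: -0.0
finger_force: 5.4
```

Request:
{"method": "step_arm", "body": {"motion": [{"offset": [0.001,0,0],"twist": 0},{"offset": [0.002,0,0],"twist": 0},{"offset": [0.002,0,0],"twist": 0}]}}

```text
time: 11.3
eef_pos: [0.497, 0.0359, 0.042]
tcp_rot: [1.0, -0.008, -0.009, -0.0]
contact_force: [-15.4, -0.9, 12.8]
opening: 0.002
finger_force: 8.2
```

```bash
python3 st.py
```

```text
11.3 blk [[-0.0381  0.0251]] [0.497  0.0359 0.042 ] yaw -0.01634503483640441 [-15.4  -0.9  12.8]
```

Request:
{"method": "step_arm", "body": {"motion": [{"offset": [-0.01,0,0],"twist": 0},{"offset": [-0.015,0,0.004],"twist": 0},{"offset": [-0.015,0,0.009],"twist": 0},{"offset": [-0.015,0,0.009],"twist": 0},{"offset": [-0.01,0,0.009],"twist": 0},{"offset": [-0.006,0,0.009],"twist": 0},{"offset": [-0.004,0,0.009],"twist": 0},{"offset": [-0.003,0,0.009],"twist": 0},{"offset": [-0.002,0,0.009],"twist": 0},{"offset": [-0.002,0,0.009],"twist": 0}]}}

```text
time: 12.3
eef_pos: [0.4972, 0.0357, 0.0334]
tcp_rot: [1.0, -0.008, -0.007, 0.0]
contact_force: [-13.5, -2.2, 9.7]
opening: -0.0
finger_force: 6.6
```

```bash
python3 st.py
```

```text
12.3 blk [[-0.0379  0.0249]] [0.4972 0.0357 0.0334] yaw -0.016602976441517092 [-13.5  -2.2   9.7]
```

Request:
{"method": "step_arm", "body": {"motion": [{"offset": [-0.02,0,0],"twist": 0},{"offset": [-0.03,0,-0.03],"twist": 0},{"offset": [-0.03,-0.03,-0.07],"twist": 0},{"offset": [-0.02,-0.07,-0.11],"twist": 0},{"offset": [0.01,-0.1,-0.15],"twist": 0},{"offset": [0.03,-0.1,-0.16],"twist": 0},{"offset": [0.035,-0.1,-0.16],"twist": 0},{"offset": [0.035,-0.1,-0.16],"twist": 0},{"offset": [0.035,-0.1,-0.16],"twist": 0}]}}

```text
time: 13.2
eef_pos: [0.5365, 0.1344, 0.1919]
tcp_rot: [1.0, -0.009, -0.002, 0.0]
contact_force: [-0.3, -0.8, -0.1]
opening: 0.001
finger_force: 0.0
```

```bash
python3 snap.py w5
cat > bar5.py <<'E'
from m4 import *
import sys
def bar(n,ycut,ang=0.):
    "predict where bar edges are (block coords, seated, angle) and fit"
    c=pickle.load(open(n+'.pkl','rb'))
    d=np.array([-np.sin(ang),np.cos(ang)]);nx=np.array([d[1],-d[0]]);L=np.array([0,ycut])+.150*d
    if ang<0: L[0]=0.002;
    C=L-.150*d
    px=lambda p:proj(c,[[*(O+R@p),.045]])[0]
    s=screws(n,[tuple(np.round(proj(c,[[*(O+R@[.031,y]),.053]])[0]).astype(int)) for y in(.054,.027,0)]);print('screws',blk(onz(c,s,.0535)).round(4).tolist())
    go(n,{'cut':[px(C-.023*nx),px(C+.010*nx)],'left':[px(L-.023*nx),px(L+.02*nx)],'front':[px(L-.025*nx-.004*d),px(C-.025*nx+.004*d)]})
if __name__=='__main__': bar(sys.argv[1],float(sys.argv[2]),float(sys.argv[3]))
E
python3 bar5.py w4 -.053 -.087; python3 bar5.py w5 -.054 0
```

```text
13.2 [0.53649491 0.13444512 0.19187614] [ 9.99955914e-01 -9.09980025e-03 -2.30657531e-03  2.09434700e-04] 0.0007822977619381305 [-0.33776156 -0.82186487 -0.06174   ]
screws [[0.0311, 0.0554], [0.0311, 0.0283], [0.031, 0.0003]]
cut [-0.0173 -0.0524] [ 0.996 -0.086] 0.0001 25
left [0.0014 0.0973] [ 0.996 -0.091] 0.0002 23
front [-0.0276  0.037 ] [0.085 0.996] 0.0002 19
cut-left 0.15079283667266732 cut mid [-0.0102 -0.0529] tail [0.0026 0.0973] ang -0.0849
screws [[0.0312, 0.0551], [0.0313, 0.0279], [0.0312, 0.0003]]
cut [-0.0062 -0.0535] [ 0.997 -0.074] 0.0002 25
left [-0.0012  0.0974] [ 0.997 -0.074] 0.0002 24
front [-0.0266  0.038 ] [0.058 0.998] 0.0008 16
cut-left 0.15084468708786242 cut mid [-0.0069 -0.053 ] tail [0.0019 0.0976] ang -0.0583
```

The fit shows the bar still at about -0.07 rad, with cut mid (-7, -53) mm and tail (2, 97.5) mm, so the front push jammed on friction. I'll push the left end near its front corner, which turns the bar back to the fence as it slides.

Request:
{"method": "step_arm", "body": {"motion": [{"offset": [-0.01,-0.01,0.04],"twist": 0},{"offset": [-0.017,-0.01,0.08],"twist": 0},{"offset": [-0.017,-0.01,0.12],"twist": 0},{"offset": [-0.017,-0.01,0.148],"twist": 0},{"offset": [-0.017,-0.01,0.15],"twist": 0},{"offset": [-0.017,-0.01,0.15],"twist": 0},{"offset": [-0.017,-0.01,0.15],"twist": 0}]}}

```text
time: 13.95
eef_pos: [0.5224, 0.1452, 0.0458]
tcp_rot: [1.0, -0.009, 0.001, -0.0]
contact_force: [0.3, -0.8, 0.5]
opening: -0.001
finger_force: 0.0
```

```bash
python3 st.py
```

```text
13.95 blk [[-0.0147  0.1348]] [0.5224 0.1452 0.0458] yaw -0.01804172618869867 [ 0.3 -0.8  0.5]
```

Request:
{"method": "step_arm", "body": {"motion": [{"offset": [0,0.01,0.003],"twist": 0},{"offset": [0,0.02,0.003],"twist": 0},{"offset": [0,0.023,0.003],"twist": 0},{"offset": [0,0.026,0.003],"twist": 0},{"offset": [0,0.029,0.003],"twist": 0},{"offset": [0,0.032,0.003],"twist": 0},{"offset": [0,0.035,0.003],"twist": 0},{"offset": [0,0.035,0.003],"twist": 0}]}}

```text
time: 14.75
eef_pos: [0.5204, 0.1107, 0.0414]
tcp_rot: [1.0, -0.009, -0.0, -0.001]
contact_force: [-1.9, 3.2, 1.7]
opening: -0.003
finger_force: 1.9
```

```bash
python3 st.py
```

```text
14.75 blk [[-0.0161  0.1004]] [0.5204 0.1107 0.0414] yaw -0.018074432302222627 [-1.9  3.2  1.7]
```

Request:
{"method": "step_arm", "body": {"motion": [{"offset": [0,-0.015,0],"twist": 0},{"offset": [0.005,-0.025,-0.04],"twist": 0},{"offset": [0.012,-0.025,-0.08],"twist": 0},{"offset": [0.012,-0.025,-0.12],"twist": 0},{"offset": [0.012,-0.025,-0.15],"twist": 0},{"offset": [0.012,-0.025,-0.15],"twist": 0},{"offset": [0.012,-0.025,-0.15],"twist": 0}]}}

```text
time: 15.45
eef_pos: [0.5336, 0.1355, 0.1919]
tcp_rot: [1.0, -0.008, 0.001, 0.0]
contact_force: [-0.3, 0.7, 0.3]
opening: -0.0
finger_force: 0.0
```

```bash
python3 snap.py w6; python3 bar5.py w6 -.062 -.03
```

```text
15.45 [0.53358303 0.13548242 0.19187621] [ 9.99963844e-01 -8.43269578e-03  1.05084556e-03  3.10859912e-04] -0.00010245714928389503 [-0.26313525  0.72198961  0.33103598]
screws [[0.031, 0.0548], [0.0311, 0.0282], [0.0311, 0.0004]]
cut [-0.0136 -0.0634] [ 0.998 -0.057] 0.0002 15
left [0.0008 0.0872] [ 1.    -0.024] 0.0003 25
front [-0.0261  0.0173] [0.022 1.   ] 0.0003 23
cut-left 0.15048058741762083 cut mid [-0.0028 -0.0631] tail [0.0005 0.0873] ang -0.0219
```

Request:
{"method": "step_arm", "body": {"motion": [{"offset": [-0.01,0,0.04],"twist": 0},{"offset": [-0.016,0,0.08],"twist": 0},{"offset": [-0.016,0,0.12],"twist": 0},{"offset": [-0.016,0,0.148],"twist": 0},{"offset": [-0.016,0,0.15],"twist": 0},{"offset": [-0.016,0.01,0.15],"twist": 0},{"offset": [-0.016,0.018,0.15],"twist": 0},{"offset": [-0.016,0.021,0.15],"twist": 0},{"offset": [-0.016,0.024,0.15],"twist": 0},{"offset": [-0.016,0.026,0.15],"twist": 0},{"offset": [-0.016,0.0275,0.15],"twist": 0},{"offset": [-0.016,0.0275,0.15],"twist": 0}]}}

```text
time: 16.7
eef_pos: [0.5174, 0.1083, 0.0421]
tcp_rot: [1.0, -0.009, 0.001, -0.0]
contact_force: [1.3, 3.6, 3.7]
opening: -0.003
finger_force: 1.9
```

```bash
python3 st.py
```

```text
16.7 blk [[-0.019   0.0978]] [0.5174 0.1083 0.0421] yaw -0.017614317051522315 [1.3 3.6 3.7]
```

Request:
{"method": "step_arm", "body": {"motion": [{"offset": [0,-0.015,0],"twist": 0},{"offset": [-0.015,-0.02,0],"twist": 0},{"offset": [-0.04,-0.01,0],"twist": 0},{"offset": [-0.04,0.03,0],"twist": 0},{"offset": [-0.04,0.065,0],"twist": 0},{"offset": [-0.04,0.074,0],"twist": 0},{"offset": [-0.03,0.074,0],"twist": 0},{"offset": [-0.024,0.074,0],"twist": 0},{"offset": [-0.02,0.074,0],"twist": 0},{"offset": [-0.018,0.074,0],"twist": 0},{"offset": [-0.016,0.074,0],"twist": 0},{"offset": [-0.016,0.074,0],"twist": 0}]}}

```text
time: 17.9
eef_pos: [0.4994, 0.0347, 0.0411]
tcp_rot: [1.0, -0.008, -0.0, -0.0]
contact_force: [0.3, -0.8, -0.1]
opening: -0.003
finger_force: 0.0
```

```bash
python3 st.py
```

```text
17.9 blk [[-0.0357  0.0239]] [0.4994 0.0347 0.0411] yaw -0.016731880874437877 [ 0.3 -0.8 -0.1]
```

Request:
{"method": "step_arm", "body": {"motion": [{"offset": [0.001,0,0],"twist": 0},{"offset": [0.002,0,0],"twist": 0},{"offset": [0.003,0,0],"twist": 0},{"offset": [0.003,0,0],"twist": 0}]}}

```text
time: 18.3
eef_pos: [0.4998, 0.0345, 0.0408]
tcp_rot: [1.0, -0.009, -0.004, -0.0]
contact_force: [-7.5, 1.1, 5.9]
opening: 0.002
finger_force: 3.8
```

```bash
python3 st.py
```

```text
18.3 blk [[-0.0352  0.0238]] [0.4998 0.0345 0.0408] yaw -0.01729230139117763 [-7.5  1.1  5.9]
```

Firm contact at the fence stop. I'll withdraw and measure.

Request:
{"method": "step_arm", "body": {"motion": [{"offset": [-0.02,0,0],"twist": 0},{"offset": [-0.03,0,-0.03],"twist": 0},{"offset": [-0.03,-0.03,-0.07],"twist": 0},{"offset": [-0.02,-0.06,-0.11],"twist": 0},{"offset": [0.01,-0.1,-0.15],"twist": 0},{"offset": [0.03,-0.1,-0.15],"twist": 0},{"offset": [0.03,-0.1,-0.15],"twist": 0},{"offset": [0.03,-0.1,-0.15],"twist": 0}]}}

```text
time: 19.1
eef_pos: [0.534, 0.1336, 0.1909]
tcp_rot: [1.0, -0.009, -0.0, 0.0]
contact_force: [0.1, 0.5, -0.3]
opening: 0.002
finger_force: 0.0
```

```bash
python3 snap.py w7; python3 bar5.py w7 -.065 0
python3 - <<'E'
import cv2
im=cv2.imread('pics/w7.png');cv2.imwrite('pics/c7.png',cv2.resize(im[60:300,250:570],(800,600),interpolation=cv2.INTER_CUBIC))
E
```

```text
19.1 [0.53399426 0.13358452 0.19087158] [ 9.99962926e-01 -8.60826619e-03 -1.77717274e-04  1.13776404e-04] 0.0015689754578469247 [ 0.13194248  0.45856373 -0.34611616]
screws [[0.0311, 0.0549], [0.0311, 0.0281], [0.0311, 0.0003]]
cut [-0.0101 -0.0658] [1.    0.015] 0.0004 17
left [-0.0007  0.0849] [ 1.    -0.011] 0.0003 23
front [-0.0256  0.0115] [0.01 1.  ] 0.0003 23
cut-left 0.15114980837055564 cut mid [-0.0014 -0.0663] tail [0.0002 0.0849] ang -0.0103
```

View pics/c7.png

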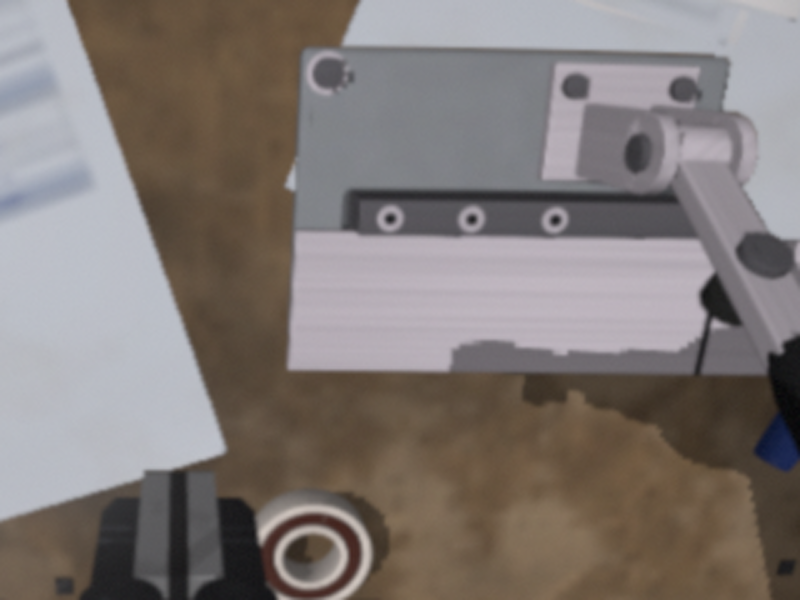

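The crop shows the bar's back edge along the fence; the left end is at crop x≈290 and the cut line is visible at (710,312)–(697,372), partly behind the pad. The tail measures 84.9 mm, which puts the cut at -65.1. I'll confirm from the right side of the lever.

Request:
{"method": "step_arm", "body": {"motion": [{"offset": [0,0,-0.04],"twist": 0},{"offset": [0,0.03,-0.07],"twist": 0},{"offset": [0,0.07,-0.07],"twist": 0},{"offset": [0,0.11,-0.07],"twist": 0},{"offset": [0,0.15,-0.07],"twist": 0},{"offset": [0,0.19,-0.07],"twist": 0},{"offset": [0,0.22,-0.07],"twist": 0},{"offset": [0,0.24,-0.04],"twist": 0},{"offset": [0,0.24,0.0],"twist": 0},{"offset": [0,0.24,0.0],"twist": 0},{"offset": [0,0.24,0.0],"twist": 0}]}}

```text
time: 20.25
eef_pos: [0.5284, -0.1062, 0.1899]
tcp_rot: [1.0, -0.009, -0.002, -0.001]
contact_force: [0.5, -0.5, 1.4]
opening: -0.002
finger_force: 0.0
```

```bash
python3 snap.py w8
python3 - <<'E'
from m4 import *
go('w7',{'cut':[(533.7,186),(529.2,208)],'left':[(367.5,155),(365.3,206)],'front':[(368,208),(526,209.5)]})
c=pickle.load(open('w8.pkl','rb'))
px=lambda x,y,z=.045:proj(c,[[*(O+R@np.array([x,y])),z]])[0]
s=screws('w8',[tuple(np.round(px(.031,y,.053)).astype(int)) for y in(.054,.027,0)]);print('screws',blk(onz(c,s,.0535)).round(4).tolist())
for k,a,b in(('cut',(-.023,-.065),(.015,-.065)),('left',(-.023,.085),(.02,.085)),('front',(-.025,.08),(-.025,-.01)),('frontR',(-.025,-.06),(-.025,-.1)),('right',(-.023,-.105),(.02,-.105))):
    p,q=px(*a),px(*b);cc,d,r,m=line(onz(c,edge('w8',p,q,4,'dark' if k=='cut' else 'grad'),.045));print(k,p.round(),q.round(),blk(cc).round(4),(d@R).round(3),r.round(4),m)
E
```

```text
20.25 [ 0.52839451 -0.10616394  0.1899278 ] [ 9.99956359e-01 -9.13360464e-03 -1.82154034e-03 -7.34089572e-04] -0.0017076204151857766 [ 0.46896124 -0.49083817  1.41518453]
cut [-0.0146 -0.0658] [ 1.    -0.026] 0.0003 25
left [0.0002 0.0849] [ 1.   -0.01] 0.0003 24
front [-0.0256  0.0107] [0.01 1.  ] 0.0003 22
cut-left 0.15069777708497234 cut mid [-0.0014 -0.0658] tail [0.0001 0.0849] ang -0.0101
screws [[0.0312, 0.0549], [0.0312, 0.0274], [0.0315, 0.0]]
cut [264. 204.] [261. 162.] [[-0.0037 -0.0654]] [ 1.    -0.023] 0.0002 25
left [100. 204.] [ 90. 157.] [[0.0042 0.0852]] [ 1.    -0.017] 0.0005 16
front [106. 206.] [202. 206.] [[-0.0242  0.0344]] [ 0.041 -0.999] 0.0017 25
frontR [258. 206.] [303. 206.] [[-0.0262 -0.0812]] [0.025 1.   ] 0.0002 23
right [309. 204.] [308. 156.] [[-0.0077 -0.1052]] [ 1.   -0.01] 0.0001 17
```

Cut measures -65.2 to -65.8 mm and the right end -105.2 mm. The right side stands only about 1.2 mm off the fence. A gentle nudge at the right end's front will take that up.

Request:
{"method": "step_arm", "body": {"motion": [{"offset": [-0.03,0.0,0],"twist": 0},{"offset": [-0.055,-0.018,0.02],"twist": 0},{"offset": [-0.055,-0.018,0.06],"twist": 0},{"offset": [-0.055,-0.018,0.1],"twist": 0},{"offset": [-0.055,-0.018,0.14],"twist": 0},{"offset": [-0.055,-0.018,0.148],"twist": 0},{"offset": [-0.055,-0.018,0.148],"twist": 0},{"offset": [-0.045,-0.018,0.148],"twist": 0},{"offset": [-0.037,-0.018,0.148],"twist": 0},{"offset": [-0.034,-0.018,0.148],"twist": 0},{"offset": [-0.034,-0.018,0.148],"twist": 0}]}}

```text
time: 21.4
eef_pos: [0.4978, -0.0882, 0.0445]
tcp_rot: [1.0, -0.009, 0.001, 0.0]
contact_force: [-0.5, 0.3, -0.5]
opening: -0.0
finger_force: 0.0
```

```bash
python3 st.py
```

```text
21.4 blk [[-0.035  -0.0989]] [ 0.4978 -0.0882  0.0445] yaw -0.017388253134100792 [-0.5  0.3 -0.5]
```

Request:
{"method": "step_arm", "body": {"motion": [{"offset": [0.0005,0,0],"twist": 0},{"offset": [0.001,0,0],"twist": 0},{"offset": [0.001,0,0],"twist": 0}]}}

```text
time: 21.7
eef_pos: [0.4973, -0.0878, 0.0432]
tcp_rot: [1.0, -0.009, 0.0, -0.0]
contact_force: [-0.3, 0.5, -0.4]
opening: -0.0
finger_force: 0.0
```

```bash
python3 st.py
```

```text
21.7 blk [[-0.0355 -0.0985]] [ 0.4973 -0.0878  0.0432] yaw -0.017674219380163426 [-0.3  0.5 -0.4]
```

Request:
{"method": "step_arm", "body": {"motion": [{"offset": [0.0005,0,0],"twist": 0},{"offset": [0.001,0,0],"twist": 0},{"offset": [0.001,0,0],"twist": 0},{"offset": [0.001,0,0],"twist": 0}]}}

```text
time: 22.1
eef_pos: [0.4981, -0.0878, 0.0432]
tcp_rot: [1.0, -0.009, -0.0, -0.0]
contact_force: [0.1, -0.1, -0.6]
opening: -0.003
finger_force: 0.2
```

```bash
python3 st.py
```

```text
22.1 blk [[-0.0347 -0.0985]] [ 0.4981 -0.0878  0.0432] yaw -0.017535512025538578 [ 0.1 -0.1 -0.6]
```

Request:
{"method": "step_arm", "body": {"motion": [{"offset": [0.0005,0,0],"twist": 0},{"offset": [0.001,0,0],"twist": 0},{"offset": [0.001,0,0],"twist": 0}]}}

```text
time: 22.4
eef_pos: [0.4983, -0.0878, 0.043]
tcp_rot: [1.0, -0.009, -0.001, -0.0]
contact_force: [-5.7, -1.1, 3.8]
opening: -0.001
finger_force: 2.6
```

```bash
python3 st.py
```

```text
22.4 blk [[-0.0345 -0.0986]] [ 0.4983 -0.0878  0.043 ] yaw -0.01712672513345065 [-5.7 -1.1  3.8]
```

Force rises at the same stop as on the left, so the bar is flat against the fence. Now I'll back off, rise, and come in behind the raised handle.

Request:
{"method": "step_arm", "body": {"motion": [{"offset": [-0.02,0.0,0],"twist": 0},{"offset": [-0.03,0.0,-0.04],"twist": 0},{"offset": [-0.03,0.0,-0.09],"twist": 0},{"offset": [-0.03,0.0,-0.14],"twist": 0},{"offset": [-0.02,0.0,-0.19],"twist": 0},{"offset": [0.0,-0.02,-0.217],"twist": 0},{"offset": [0.035,-0.045,-0.217],"twist": 0},{"offset": [0.057,-0.062,-0.21],"twist": 0},{"offset": [0.057,-0.062,-0.17],"twist": 0},{"offset": [0.057,-0.062,-0.138],"twist": 0},{"offset": [0.057,-0.062,-0.138],"twist": 0},{"offset": [0.057,-0.062,-0.138],"twist": 0}]}}

```text
time: 23.6
eef_pos: [0.5576, -0.0267, 0.1814]
tcp_rot: [1.0, -0.009, 0.0, -0.0]
contact_force: [-0.4, -0.8, 1.6]
opening: -0.0
finger_force: 0.0
```

```bash
python3 st.py
```

```text
23.6 blk [[ 0.0237 -0.0364]] [ 0.5576 -0.0267  0.1814] yaw -0.017702636534574295 [-0.4 -0.8  1.6]
```

Request:
{"method": "step_arm", "body": {"motion": [{"offset": [-0.014,0,0.0055],"twist": 0},{"offset": [-0.024,0,0.0115],"twist": 0},{"offset": [-0.0335,0,0.0185],"twist": 0},{"offset": [-0.042,0,0.0265],"twist": 0},{"offset": [-0.05,0,0.035],"twist": 0},{"offset": [-0.0575,0,0.0445],"twist": 0},{"offset": [-0.0635,0,0.0545],"twist": 0},{"offset": [-0.0685,0,0.0655],"twist": 0},{"offset": [-0.072,0,0.0765],"twist": 0},{"offset": [-0.0745,0,0.086],"twist": 0},{"offset": [-0.0745,0,0.086],"twist": 0}]}}

```text
time: 24.7
eef_pos: [0.4813, -0.0251, 0.093]
tcp_rot: [1.0, -0.009, -0.002, -0.001]
contact_force: [0.0, -0.6, -0.1]
opening: -0.001
finger_force: 0.0
```

```bash
python3 st.py
```

```text
24.7 blk [[-0.0527 -0.0362]] [ 0.4813 -0.0251  0.093 ] yaw -0.017867949774388922 [ 0.  -0.6 -0.1]
```

Request:
{"method": "step_arm", "body": {"motion": [{"offset": [-0.002,0,0.004],"twist": 0},{"offset": [-0.003,0,0.008],"twist": 0},{"offset": [-0.003,0,0.01],"twist": 0},{"offset": [-0.003,0,0.01],"twist": 0}]}}

```text
time: 25.1
eef_pos: [0.4798, -0.0255, 0.0851]
tcp_rot: [1.0, -0.009, -0.0, -0.0]
contact_force: [-0.1, 0.3, 0.3]
opening: 0.0
finger_force: 0.0
```

Request:
{"method": "step_arm", "body": {"motion": [{"offset": [0,0,0.001],"twist": 0},{"offset": [0,0,0.002],"twist": 0},{"offset": [0,0,0.002],"twist": 0}]}}

```text
time: 25.4
eef_pos: [0.4797, -0.0254, 0.0831]
tcp_rot: [1.0, -0.009, -0.0, -0.0]
contact_force: [-0.3, 0.3, 0.7]
opening: -0.003
finger_force: 0.1
```

Request:
{"method": "step_arm", "body": {"motion": [{"offset": [0,0,0.001],"twist": 0},{"offset": [0,0,0.002],"twist": 0},{"offset": [0,0,0.002],"twist": 0}]}}

```text
time: 25.7
eef_pos: [0.4798, -0.0255, 0.0814]
tcp_rot: [1.0, -0.009, -0.0, -0.0]
contact_force: [-1.0, 0.9, 2.6]
opening: -0.0
finger_force: 1.2
```

Request:
{"method": "step_arm", "body": {"motion": [{"offset": [0,0,0.001],"twist": 0},{"offset": [0,0,0.0015],"twist": 0},{"offset": [0,0,0.0015],"twist": 0}]}}

```text
time: 26.0
eef_pos: [0.4798, -0.0255, 0.0811]
tcp_rot: [1.0, -0.009, -0.001, -0.0]
contact_force: [-6.1, 0.4, 9.8]
opening: 0.001
finger_force: 5.2
```

The lever stops at the predicted shut height with 9.8 N on it. I'll lift straight off and check.

Request:
{"method": "step_arm", "body": {"motion": [{"offset": [0,0,0.0],"twist": 0},{"offset": [0,0,0.0],"twist": 0},{"offset": [0,0,-0.005],"twist": 0},{"offset": [0,0,-0.03],"twist": 0},{"offset": [0,0,-0.07],"twist": 0},{"offset": [0,0,-0.11],"twist": 0},{"offset": [0,0,-0.12],"twist": 0},{"offset": [0,0,-0.12],"twist": 0},{"offset": [0,0,-0.12],"twist": 0}]}}

```text
time: 26.9
eef_pos: [0.4791, -0.0253, 0.1983]
tcp_rot: [1.0, -0.009, -0.001, -0.0]
contact_force: [-0.2, 1.2, -0.2]
opening: 0.001
finger_force: 0.0
```

```bash
python3 snap.py w9
python3 - <<'E'
from m4 import *
c=pickle.load(open('w9.pkl','rb'))
px=lambda x,y,z=.045:proj(c,[[*(O+R@np.array([x,y])),z]])[0]
s=screws('w9',[tuple(np.round(px(.031,y,.053)).astype(int)) for y in(.054,.027,0)]);print('screws',blk(onz(c,s,.0535)).round(4).tolist())
for k,a,b in(('cut',(-.023,-.065),(.015,-.065)),('left',(-.023,.085),(.02,.085)),('front',(-.025,.08),(-.025,-.02)),('frontR',(-.025,-.06),(-.025,-.1)),('right',(-.023,-.105),(.02,-.105))):
    p,q=px(*a),px(*b);cc,d,r,m=line(onz(c,edge('w9',p,q,4,'dark' if k=='cut' else 'grad'),.045));print(k,blk(cc).round(4),(d@R).round(3),r.round(4),m)
# handle blob: predicted outline of a shut handle
g=cv2.cvtColor(cv2.imread('pics/w9.png'),cv2.COLOR_BGR2GRAY)
a,b=px(-.09,-.037,.06),px(-.02,-.037,.06);print('pred handle ends',a,b)
x0,y0=int(min(a[0],b[0]))-20,int(min(a[1],b[1]))-15
m=(g[y0:int(max(a[1],b[1]))+10,x0:x0+50]<50).astype(np.uint8);k,l,st,ce=cv2.connectedComponentsWithStats(m);i=1+st[1:,4].argmax();print('blob',st[i]+[x0,y0,0,0,0],ce[i]+[x0,y0],'mid pred',px(-.0565,-.037,.065))
# scene view: handle mid, shut prediction
cs=ctrl.calibration('scene');im=ctrl.read_camera('scene');cv2.imwrite('pics/s9.png',im);g=cv2.cvtColor(im,cv2.COLOR_BGR2GRAY)
P=proj(cs,[[*(O+R@np.array([-.0565,-.037])),.06]])[0];x,y=P.astype(int);m=(g[y-15:y+16,x-25:x+26]<45).astype(np.uint8);k,l,st,ce=cv2.connectedComponentsWithStats(m);i=1+st[1:,4].argmax()
h=ce[i]+[x-25,y-15];print('scene pred',P,'found',h,st[i])
E
```

```text
26.9 [ 0.47912631 -0.02529274  0.19833697] [ 9.99960710e-01 -8.81877237e-03 -8.60499764e-04 -2.60788611e-04] 0.0011991096613863453 [-0.1582412   1.19342856 -0.20766302]
screws [[0.0309, 0.0546], [0.0307, 0.0274], [0.0309, 0.0001]]
cut [[-0.0038 -0.0653]] [1.   0.01] 0.0001 25
left [[-0.0012  0.0848]] [1.    0.008] 0.0003 25
front [[-0.026   0.0298]] [ 0.008 -1.   ] 0.0003 25
frontR [[-0.0259 -0.0805]] [-0.104 -0.995] 0.0012 22
right [[ 0.0045 -0.106 ]] [1.    0.012] 0.0002 15
pred handle ends [322.11443987 224.34985521] [322.39295151 145.02269489]
blob [ 311  153   23   72 1469] [322.42205582 187.11844792] mid pred [322.26243857 189.720331  ]
scene pred [392.39227628 207.26771831] found [390.     207.1875] [19 11  9  9 16]
```

The check after lifting off is good: cut at -65.3 mm and about 0 mm off the fence line, tail within about 1.4 mm, and the handle where a shut lever should be. I'm handing it in.

```bash
python3 -c "
from plant import ctrl
print(ctrl.sign_off())"
```

```text
the job is handed in; nothing more can be done
None
```

I handed the job in at about 27 s with the bar clamped against the fence. My last camera check put the cut line within about 0.5 mm of the saw end, the bar's left end about 1.4 mm off the fence line (limit 3 mm) and the lever shut. Sign-off returned no verdict.

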